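# Swing the paint-pot carrier out from its keeper, lift it off and hold it level

## Task

On the painter's revolving stand, pull up the orange spring plunger, turn the white head a quarter turn anticlockwise (seen from above) so that the pot carrier comes out from under the red keeper, and let the plunger drop fully home in the notch with the green mark. Then take the carrier by its wooden bar, lift it straight up about 10 cm off the head, and finish while still holding it there, steady and level, with both paint pots sitting in it. Keep the carrier level all the way and leave the brush jar, the two paint tubes and the blue water pot where they are.

Things in the scene. Friction and masses are not known exactly. Their poses are not given: they have to be found in the camera images.
- stand: Fixed revolving paint stand: dark wooden foot disc 300 mm across, 22 mm high, with a steel index ring (mean radius 119 mm, 14 mm wide, top 40 mm above the table) that has two notches 16 mm wide. Origin: centre of the underside, on the vertical turning axis. Start notch (red mark): 135 degrees anticlockwise of the stand's +x; target notch (green mark): 225 degrees.
- keeper (a point): Tip of the red L-shaped keeper fixed on the foot. Its claw, 30 mm wide, runs from here (88 mm from the turning axis) outward to its post at radius 135 to 147 mm, 77 to 83 mm above the table: 5 mm above the edge of the parked carrier, which therefore cannot be lifted there.
- head (a joint): Turning angle of the white head disc (216 mm across, top 50 mm above the table), rad, anticlockwise seen from above: 0 at the start, pi/2 at the target notch, end stops 0.02 beyond either. With the plunger up it turns easily (0.05 N m) and stays where it is left. The plunger stands on an ear at its rim, across the axis from the carrier.
- plunger (a joint): How far the sprung plunger is pulled up, m: 0 fully home in a notch, 0.020 at its stop. Its pin clears the ring at 0.0125 and off a notch rests on it at about that value. The spring pushes down with 3 N when home, 5.5 N at the top. The pin, 11 mm thick with a round tip, still drops in when 2 mm off the notch's middle.
- plunger_knob (a point): Centre of the orange plunger knob: an upright cylinder 24 mm across, 28 mm high, its centre 88 mm above the table when home, 119 mm from the turning axis. Its bottom edge is 14 mm above the ear's boss when home. The point goes round with the head and up with the plunger.
- seat (a point): Centre of the carrier's place on the head, on its top face (50 mm above the table), 55 mm from the turning axis across from the plunger; its x axis points from the turning axis outward. Curbs 4 mm high locate the carrier on three sides with about 2.5 mm play.
- carrier: Loose plywood paint-pot carrier, about 0.26 kg: block 130 (its x) by 90 (its y) by 22 mm (z up) with two sockets 14 mm deep at x = -28 and +28 mm, and a bridge handle over its middle. Origin: centre of the underside. At the start it sits on the seat with its x axis at right angles to the line from the turning axis.
- carrier_bar (a point): Middle of the carrier's wooden handle bar, 88 mm above the carrier's underside. The bar runs along the carrier's x, is 118 mm long, 12 mm thick (along y) and 16 mm high, on two 8 mm posts at its ends (x = -55 and +55 mm). Axes as the carrier's.
- pot_blue: Loose white paint pot with blue lid, 32 mm across, 34 mm high, about 40 g, standing in the carrier's socket at x = -28 mm. Origin: centre of its underside, 8 mm above the carrier's underside when seated.
- pot_yellow: Loose white paint pot with yellow lid, same size, in the socket at x = +28 mm. Origin: centre of its underside.
- brush_jar: Bystander: white ceramic jar with brushes, 72 mm across, about 180 mm high overall. Origin: centre of the underside.
- tube_blue: Bystander: lying paint tube with a blue band and white cap, 130 by 38 by 28 mm. Origin: middle of the underside.
- tube_red: Bystander: lying paint tube with a red band and white cap, 130 by 38 by 28 mm. Origin: middle of the underside.
- water_pot: Bystander: small empty blue ceramic pot, 68 mm across, 55 mm high. Origin: centre of the underside.
Things that resemble listed ones, but are neither listed nor needed, are in the scene too. There is more than one size of the carrier; the one meant has the size given above. What is shaped like the pot_yellow but pink is not meant.

How it is judged:
On the way, in this order (a step that is already met when the one before it is completed fails the run):
1. the plunger is pulled up clear of the start notch (value of joint plunger above 0.01 m and value of joint head below 0.3 rad), for 0.1 s.
2. the head is turned with the plunger up, the carrier still seated on it (value of joint head above 0.8 rad and value of joint plunger above 0.008 m and z of carrier in the frame of seat below 0.006 m), for 0.05 s.
3. the plunger has dropped home in the green-marked notch, the carrier still seated (value of joint plunger below 0.003 m and value of joint head above 1.53 rad and z of carrier in the frame of seat below 0.006 m), for 0.2 s.
4. the carrier is lifted clear in the fingers, level (z of carrier in the frame of seat between 0.06 and 0.16 m and angle between carrier's own z axis and vertical below 0.12 rad and contact force between the fingers and carrier above 1 N and contact force between carrier and stand below 0.1 N), for 0.2 s.
At the end, for the whole second after the job is handed in: Program finished, fingers alone holding the carrier: underside 60-160 mm above the head, within 60 mm of its seat sideways, within 0.12 rad of level, under 30 mm/s and 0.25 rad/s, both pots upright in their sockets; head joint over 1.53 rad, plunger under 3 mm (all of step 4 and value of joint plunger below 0.003 m and value of joint head above 1.53 rad and horizontal distance between carrier and seat below 0.06 m and linear speed of carrier below 0.03 m/s and angular speed of carrier below 0.25 rad/s and z of pot_blue in the frame of carrier between 0.004 and 0.014 m and angle between each of pot_blue, pot_yellow's own z axis and vertical below 0.25 rad and z of pot_yellow in the frame of carrier between 0.004 and 0.014 m); the arm keeps its last pose, push and grip.
It fails at once if the carrier is tipped more than 0.25 rad (14 degrees) (angle between carrier's own z axis and vertical above 0.25 rad).
It fails at once if a bystander is pushed more than 20 mm or tipped (distance of any of brush_jar, tube_blue, tube_red, water_pot from where it was at the start of the episode above 0.02 m or angle between any of brush_jar, tube_blue, tube_red, water_pot's own z axis and vertical above 0.3 rad).
It fails at once if the carrier leaves the head before the plunger is home at the green mark (z of carrier in the frame of seat above 0.02 m and (value of joint plunger above 0.006 m or value of joint head below 1.5 rad)).
It also fails if it takes over 61 s, if anything falls off the work surface, if the arm or the gripper's body presses on something with over 40 N, if the wrist force passes 120 N, or if a joint passes its speed limit or range.

## Robot

A 6-joint arm with a two-finger parallel gripper is mounted at the origin on the work surface. World frame = base frame: x ahead of the robot, y to its left, z up, the work surface at z = 0. Lengths are in m, angles in rad, forces in N, time in s.
With the tool pointing down it reaches from about 0.35 to 0.95 m from the base axis. Payload 17.4 kg.
Tool frame: the origin (TCP) lies at the very end of the fingers, on their centre line; the grasp point (between the pads) lies 19 mm behind it; z points along the fingers, y is the line along which they close (so a half turn about z gives the same grasp; the last joint's range is limited). The gripper opens to 93 mm and grips with 3 to 60 N. Pads are 15 mm wide; open, the fingers measure 128 mm over their backs; the gripper's body (75 mm by 188 mm) begins 65 mm behind the grasp point.
Start: joints at [1.311, 0.116, 1.442, -0, 1.584, -0.038], TCP at [0.148, 0.658, 0.19] pointing down, gripper open.
Joint ranges: [-2.83, 2.83], [-0.83, 2.19], [0.07, 2.5], [-1.14, 4.28], [0.01, 3], [-2.97, 2.97]. Speed limits (rad/s): [1.89, 1.89, 2.22, 3.14, 3.14, 3.14].

## Interface

Orientations are given as a rotation vector (axis times angle).
In Python, from bench import state, snapshot, camera_info, hand_in, recognise, regions_of gives the robot as it stands. The module is installed in compiled form; this text tells all that it offers.
- The arm moves only by the shell command python3 -m creep 'ROWS' [FORCE]. ROWS is JSON, a list of rows, each an object of numbers: "claw": the opening, from -1 (shut) to 1 (fully open); "tx", "ty", "tz": the shift along the tool's x, y, z as a fraction of full scale; "roll": the turn about the tool's z as a fraction of full scale. In form: [{"claw": .., "tx": .., "ty": .., "tz": .., "roll": ..}, ...]. A call has exactly 8 rows; each row shifts and turns the commanded pose from where the row before left it, along the tool's axes as they then stand; what a row does not reach is not made up. Full scale, the value 1, is 20 mm for a shift and 4 degrees for a turn. A row lasts 1/10 s, in which the tool goes at most 50 mm and 8.59 degrees, less where a joint would pass 70% of its speed; a pose out of reach is approached as far as the arm can. A call with a number of a shift or a turn outside -1 to 1 is refused whole. A call with a gripper value outside its range is refused whole. The fingers move at their own pace and stop on an object; FORCE is the grip in N (left out, the last holds). Time passes only in rows, so rows that do not move let the fingers close, or fill a call up. It gives the time, the measured TCP pose, the force, the opening and the grip force at its end, in the units of the state.
- state(): the state, without advancing time (a new reading comes with each control period).
- snapshot(name): name is "scene" or "top"; returns the picture (420x560x3 uint8, red, green, blue); there is no depth.
- camera_info(name): a dict with "fx", "fy", "cx", "cy" (pixels), "xyz" and "orientation" of the camera in the world. Camera axes: x right, y up, looking along -z (the intrinsics and any distortion apply to the point x, -y, -z); pixel columns grow to the right and rows downward; lengths in m; the calibration is good to about 2 mm. A picture is of the moment at which its call begins. camera_info takes no time and is no camera call.
- hand_in(): hands the job in; it is judged then, once.
Trained networks look in the newest picture that a camera, given by its name, has taken for a name from the list of things; names that differ only in an ending like _2 or _b are one class to them, and where a whole thing is asked for, a point or a joint stands for the part that bears it (a point fixed in the world has none). Each returns a list of dicts, best first, with "p" (0 to 1); they miss things now and then, are a little off and sometimes report something else, mostly with a low value. They report only what shows in the picture. A call takes as long as a camera call. They do not tell look-alikes from the thing itself.
- recognise(camera, name): "point" ([row, column] in pixels, amid what is visible of it).
- regions_of(camera, name): "pixels" (420x560 bool, what is visible of it) and "point" ([row, column] in pixels, amid what is visible of it).
The state is a dict: "time": time; "joints": joint angles; "joint_velocities": joint speeds; "joint_torque": joint torques, N m; "tcp_pos": TCP position; "eef_rot": TCP orientation; "ft_force": force on the tool from outside, world axes, zero at the start; "torque": the same for the moment, N m; "finger_gap": finger opening in m; "grip_force": force on a finger pad.
Only numpy, scipy, OpenCV 4.12 (cv2) and the standard library are available. Lean on these libraries where they do the work, as an engineer would, in place of code of your own. Each camera call takes 0.05 s, during which the arm holds its last target. There are 200 camera calls.

## Working session

There is one attempt and no reset: what is moved stays moved. The work goes in short steps, Python scripts to look and compute and a shell command to move; the robot and the scene stay as the last step left them, time stands still between calls to the robot, and variables do not carry over. Pictures are saved under pics/ and viewed, at most 10 in all, crops included, and the job is handed in when it is done.

```bash
mkdir -p pics; cat > h.py <<'E'
import numpy as np,cv2
from scipy.spatial.transform import Rotation as R
from bench import *
def cam(n):
    c=camera_info(n); o=np.array(c["orientation"],float)
    M=R.from_rotvec(o).as_matrix() if o.size==3 else (R.from_quat(o).as_matrix() if o.size==4 else o.reshape(3,3))
    return c,M,np.array(c["xyz"],float)
def unproj(n,rc,z):
    c,M,t=cam(n); d=M@np.array([(rc[1]-c["cx"])/c["fx"],-(rc[0]-c["cy"])/c["fy"],-1.])
    return t+d*(z-t[2])/d[2]
def proj(n,p):
    c,M,t=cam(n); q=M.T@(np.array(p)-t); return np.array([c["cy"]+c["fy"]*q[1]/q[2], c["cx"]-c["fx"]*q[0]/q[2]])
def save(n,f,crop=None,s=1):
    im=snapshot(n)
    if crop: im=im[crop[0]:crop[1],crop[2]:crop[3]]
    cv2.imwrite("pics/"+f,cv2.cvtColor(cv2.resize(im,None,fx=s,fy=s,interpolation=cv2.INTER_CUBIC),cv2.COLOR_RGB2BGR))
E
python3 - <<'E'
from h import *
for n in("scene","top"):
    print(n,camera_info(n)); save(n,n+".png")
    for k in("stand","plunger_knob","carrier","carrier_bar","pot_blue","pot_yellow","head","brush_jar","tube_blue","tube_red","water_pot"):
        print(k,[(round(r["p"],2),np.round(r["point"]).tolist()) for r in recognise(n,k)])
print(state())
E
```

```text
scene {'fx': 480.4431038677371, 'fy': 480.4431038677371, 'cx': 266.5461853095807, 'cy': 209.66443687412425, 'xyz': array([ 1.53384259, -0.34661159,  0.84753422]), 'orientation': array([0.8072857 , 0.58148063, 1.13638097])}
stand [(0.77, [256.0, 247.0])]
plunger_knob []
carrier [(0.95, [240.0, 217.0]), (0.72, [310.0, 286.0]), (0.71, [200.0, 162.0])]
carrier_bar [(0.59, [313.0, 286.0]), (0.58, [238.0, 218.0])]
pot_blue [(0.71, [202.0, 427.0]), (0.54, [232.0, 207.0])]
pot_yellow [(0.55, [283.0, 145.0]), (0.43, [244.0, 224.0])]
head [(0.82, [234.0, 250.0])]
brush_jar [(0.69, [165.0, 390.0])]
tube_blue [(0.88, [292.0, 115.0]), (0.49, [244.0, 225.0]), (0.38, [249.0, 116.0]), (0.19, [255.0, 246.0])]
tube_red [(0.77, [248.0, 115.0])]
water_pot [(0.76, [204.0, 429.0])]
top {'fx': 420.4694646693224, 'fy': 420.4694646693224, 'cx': 277.99413751510355, 'cy': 209.39439593519725, 'xyz': array([0.36605108, 0.00667214, 1.33093175]), 'orientation': array([ 0.14040982, -0.14489615, -1.55749996])}
stand [(0.91, [225.0, 307.0])]
plunger_knob [(0.57, [234.0, 284.0]), (0.43, [225.0, 309.0])]
carrier [(0.96
[... 467 characters left out ...]
': 1.2, 'joints': array([ 1.31121280e+00,  1.15984761e-01,  1.44160810e+00,  1.61988973e-05,
        1.58403968e+00, -3.78056714e-02]), 'joint_velocities': array([4.09722061e-06, 9.01627696e-04, 5.01720364e-04, 1.09052776e-03,
       1.44122612e-03, 1.18026218e-03]), 'joint_torque': array([ 1.57311406e-04, -7.21025491e+01, -6.22756076e+01,  7.80463242e-02,
        1.81181141e-02,  1.39171448e-06]), 'tcp_pos': array([0.14848008, 0.65845484, 0.18975139]), 'eef_rot': array([-3.47651578e-01, -3.12227561e+00,  5.81843088e-05]), 'ft_force': array([-0.37356742, -0.0667654 ,  0.40005752]), 'torque': array([ 0.00795269, -0.00455401, -0.00492248]), 'grip_force': 0.0, 'finger_gap': 0.09282095747895996}
```

View pics/scene.png

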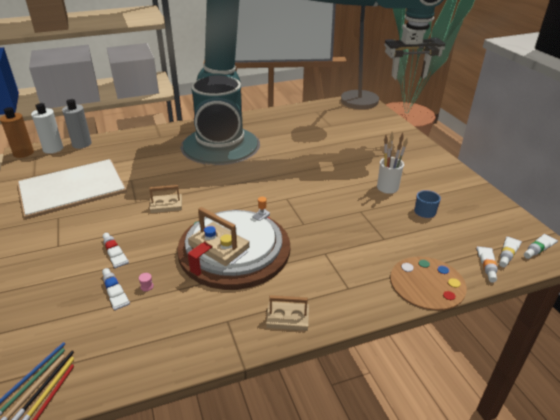

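View pics/top.png

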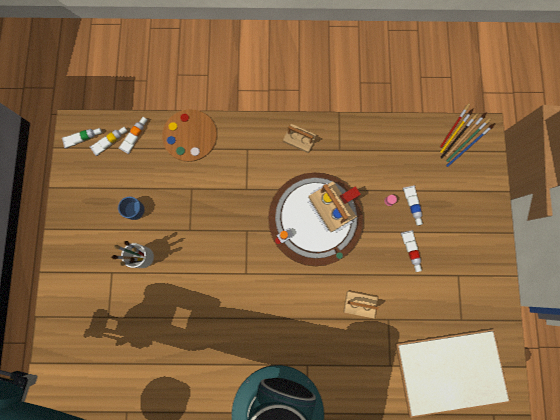

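The scene shows three carriers. In the top picture they are at (139,301), which is small and on the table, (306,360), also small and on the table, and (208,331), which is larger, sits on the stand under the red keeper at (193,350) and holds the blue and yellow pots. The one at (208,331) fits the description. The knob is at (234,284) next to the red mark, the green mark is at (255,339), and the pink look-alike pot is at (200,391). I'll measure and check this in one enlarged crop.

```bash
python3 - <<'E'
from h import *
save("top","crop.png",(165,275,255,375),5)
im=snapshot("top"); hsv=cv2.cvtColor(im,cv2.COLOR_RGB2HSV)
def blob(lo,hi,box):
    m=cv2.inRange(hsv,lo,hi)>0; k=np.zeros_like(m); k[box[0]:box[1],box[2]:box[3]]=1; m&=k
    r,c=np.nonzero(m); return np.array([r.mean(),c.mean()]),len(r)
for nm,b,z in(("orange knob",blob((8,150,120),(18,255,255),(222,245,274,296)),.102),("green",blob((50,60,30),(95,255,255),(245,265,330,350)),.04)):
    print(nm,b,unproj("top",b[0],z))
p=regions_of("top","stand")[0]
r,c=np.nonzero(p["pixels"]); e=cv2.minEnclosingCircle(np.c_[c,r].astype(np.float32)); print("stand",e,unproj("top",(e[0][1],e[0][0]),.022))
h=regions_of("top","head")[0]; r,c=np.nonzero(h["pixels"]);e=cv2.minEnclosingCircle(np.c_[c,r].astype(np.float32));print("head",e)
for b in regions_of("top","carrier_bar"):
    r,c=np.nonzero(b["pixels"]);e=cv2.minAreaRect(np.c_[c,r].astype(np.float32));print("bar",b["p"],e,unproj("top",b["point"],.146))
for n,z in(("pot_yellow",.092),("pot_blue",.092)):
    for b in recognise("top",n): print(n,b["p"],unproj("top",b["point"],z))
for n in("plunger_knob","carrier_bar"):
    for b in recognise("scene",n): print("scene",n,b)
im=snapshot("scene"); hsv=cv2.cvtColor(im,cv2.COLOR_RGB2HSV)
b=blob((5,150,120),(18,255,255),(195,215,252,275)); print(b,unproj("scene",b[0],.09))
E
```

```text
orange knob (array([234.46938776, 283.57142857]), 49) [ 0.51729231 -0.01292481  0.102     ]
green (array([255.20689655, 339.03448276]), 29) [ 0.46254108 -0.18411966  0.04      ]
stand ((316.07122802734375, 217.19647216796875), 49.14082717895508) [ 0.58284924 -0.11643459  0.022     ]
head ((312.0550842285156, 219.99755859375), 38.063621520996094)
bar 0.95 ((298.54638671875, 138.02061462402344), (31.06959342956543, 21.931476593017578), 23.962486267089844) [ 0.79711272 -0.054996    0.146     ]
bar 0.62 ((359.660400390625, 304.31134033203125), (31.881916046142578, 21.008893966674805), 10.61965560913086) [ 0.32249878 -0.22218186  0.146     ]
bar 0.61 ((330.76922607421875, 206.15383911132812), (43.82130813598633, 29.95380973815918), 56.30992889404297) [ 0.59150751 -0.15216042  0.146     ]
pot_yellow 0.63 [ 0.62566863 -0.32844443  0.092     ]
pot_blue 0.63 [ 0.58419752 -0.16841185  0.092     ]
scene carrier_bar {'point': [313.4, 286.5], 'p': 0.59}
scene carrier_bar {'point': [238.4, 217.6], 'p': 0.58}
(array([202.26582278, 261.81012658]), 79) [ 0.5226477  -0.01330525  0.09      ]
```

View pics/crop.png

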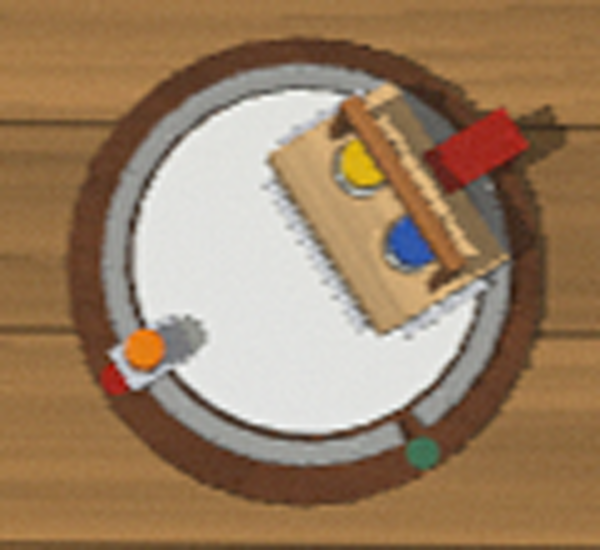

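The crop confirms it: two-socket carrier under the red claw with the yellow and blue pots, knob next to the red mark, and green mark at lower right. Next I'll fit the axis from the white disc's rim.

```bash
python3 - <<'E'
from h import *
from scipy.optimize import least_squares
im=snapshot("top"); hsv=cv2.cvtColor(im,cv2.COLOR_RGB2HSV)
m=cv2.inRange(hsv,(0,0,185),(179,40,255)); m[:165]=0;m[275:]=0;m[:,:255]=0;m[:,375:]=0
m=cv2.morphologyEx(m,cv2.MORPH_OPEN,np.ones((3,3)))
c=max(cv2.findContours(m,0,cv2.CHAIN_APPROX_NONE)[0],key=len)[:,0]
P=np.array([unproj("top",(r,q),.05)[:2] for q,r in c])
f=lambda v:np.hypot(*(P-v[:2]).T)-v[2]
s=least_squares(f,[.575,-.11,.108],loss="cauchy",f_scale=.0015); print("axis",s.x,np.median(abs(f(s.x))),len(P))
a=s.x[:2]
k=np.array([.519,-.0128]); d=k-a; print("knob r",np.hypot(*d),"ang",np.degrees(np.arctan2(d[1],d[0])))
g=unproj("top",(255.2,339.0),.04)[:2]-a; print("green",np.hypot(*g),np.degrees(np.arctan2(g[1],g[0])))
red=unproj("top",(165+380/5,255+113/5),.03)[:2]-a; print("red",np.hypot(*red),np.degrees(np.arctan2(red[1],red[0])))
# predicted pixels to check
phi=np.arctan2(d[1],d[0])
for nm,rad,t,z in(("knobtop",.119,0,.102),("blue",-.055,.028,.092),("yel",-.055,-.028,.092),("barA",-.055,.055,.146),("barB",-.055,-.055,.146),("keeper",-.088,0,.083)):
    p=a+rad*np.array([np.cos(phi),np.sin(phi)])+t*np.array([-np.sin(phi),np.cos(phi)])
    for n in("top","scene"):
        q=proj(n,[*p,z]); print(nm,n,q.round(1), ((q-[165,255])*5)[::-1].round() if n=="top" else "")
E
```

```text
axis [ 0.58107769 -0.11318002  0.10501697] 0.0015911326811292453 244
knob r 0.11802452403540535 ang 121.73375748336002
green 0.13807121534121625 -149.1342735272841
red 0.13966196804964415 122.70760913771184
knobtop top [234.1 283.2] [141. 345.]
knobtop scene [197.7 261.7] 
blue top [212.5 337.7] [413. 237.]
blue scene [227.8 209.4] 
yel top [196.8 327.6] [363. 159.]
yel scene [236.6 225.7] 
barA top [217.1 345.5] [452. 261.]
barA scene [206.6 200. ] 
barB top [185.1 324.9] [349. 100.]
barB scene [223.6 232.7] 
keeper top [199.6 341.4] [432. 173.]
keeper scene [241.6 208.4]
```

Axis ≈ (0.579, -0.113), knob ≈ (0.5165, -0.0122), phase ≈ 122°. The first move lifts the tool and carries it over towards the knob.

```bash
python3 -m creep '[{"claw":1,"tx":-0.79,"ty":-0.9,"tz":-0.6,"roll":0},{"claw":1,"tx":-0.79,"ty":-0.9,"tz":-0.6,"roll":0},{"claw":1,"tx":-0.79,"ty":-0.9,"tz":-0.6,"roll":0},{"claw":1,"tx":-0.79,"ty":-0.9,"tz":-0.6,"roll":0},{"claw":1,"tx":-0.79,"ty":-0.9,"tz":-0.6,"roll":0},{"claw":1,"tx":-0.79,"ty":-0.9,"tz":-0.6,"roll":0},{"claw":1,"tx":-0.79,"ty":-0.9,"tz":-0.6,"roll":0},{"claw":1,"tx":-0.79,"ty":-0.9,"tz":-0.6,"roll":0}]' 30
python3 -m creep '[{"claw":1,"tx":-0.79,"ty":-0.9,"tz":0,"roll":0},{"claw":1,"tx":-0.79,"ty":-0.9,"tz":0,"roll":0},{"claw":1,"tx":-0.79,"ty":-0.9,"tz":0,"roll":0},{"claw":1,"tx":-0.79,"ty":-0.9,"tz":0,"roll":0},{"claw":1,"tx":-0.79,"ty":-0.9,"tz":0,"roll":0},{"claw":1,"tx":-0.79,"ty":-0.9,"tz":0,"roll":0},{"claw":1,"tx":-0.79,"ty":-0.9,"tz":0,"roll":0},{"claw":1,"tx":-0.79,"ty":-0.9,"tz":0,"roll":0}]'
```

```text
time: 2.55
tcp_pos: [0.2405, 0.4893, 0.2863]
eef_rot: [0.348, 3.122, 0.0]
ft_force: [-0.2, 0.4, -0.6]
finger_gap: 0.0928
grip_force: 0.0
time: 3.35
tcp_pos: [0.3321, 0.321, 0.2859]
eef_rot: [0.347, 3.122, 0.0]
ft_force: [0.5, 0.6, 0.8]
finger_gap: 0.093
grip_force: 0.0
```

```bash
python3 -m creep '[{"claw":1,"tx":-0.79,"ty":-0.89,"tz":0,"roll":0},{"claw":1,"tx":-0.79,"ty":-0.89,"tz":0,"roll":0},{"claw":1,"tx":-0.79,"ty":-0.89,"tz":0,"roll":0},{"claw":1,"tx":-0.79,"ty":-0.89,"tz":0,"roll":0},{"claw":1,"tx":-0.79,"ty":-0.89,"tz":0,"roll":0},{"claw":1,"tx":-0.79,"ty":-0.89,"tz":0,"roll":0},{"claw":1,"tx":-0.79,"ty":-0.89,"tz":0,"roll":0},{"claw":1,"tx":-0.79,"ty":-0.89,"tz":0,"roll":0}]'
python3 -m creep '[{"claw":1,"tx":-0.79,"ty":-0.89,"tz":0,"roll":0},{"claw":1,"tx":-0.79,"ty":-0.89,"tz":0,"roll":0},{"claw":1,"tx":-0.79,"ty":-0.89,"tz":0,"roll":0},{"claw":1,"tx":-0.79,"ty":-0.89,"tz":0,"roll":0},{"claw":1,"tx":-0.79,"ty":-0.89,"tz":0,"roll":0},{"claw":1,"tx":-0.79,"ty":-0.89,"tz":0,"roll":0},{"claw":1,"tx":-0.79,"ty":-0.89,"tz":0,"roll":0},{"claw":1,"tx":-0.79,"ty":-0.89,"tz":0,"roll":0}]'
python3 -m creep '[{"claw":1,"tx":0,"ty":0,"tz":0.6,"roll":0.94},{"claw":1,"tx":0,"ty":0,"tz":0.6,"roll":0.94},{"claw":1,"tx":0,"ty":0,"tz":0.6,"roll":0.94},{"claw":1,"tx":0,"ty":0,"tz":0.6,"roll":0.94},{"claw":1,"tx":0,"ty":0,"tz":0.6,"roll":0.94},{"claw":1,"tx":0,"ty":0,"tz":0.6,"roll":0.94},{"claw":1,"tx":0,"ty":0,"tz":0.6,"roll":0.94},{"claw":1,"tx":0,"ty":0,"tz":0.6,"roll":0.94}]'
python3 -m creep '[{"claw":1,"tx":0,"ty":0,"tz":0.6,"roll":0.94},{"claw":1,"tx":0,"ty":0,"tz":0.6,"roll":0.94},{"claw":1,"tx":0,"ty":0,"tz":0.6,"roll":0.94},{"claw":1,"tx":0,"ty":0,"tz":0.6,"roll":0.94},{"claw":0.2,"tx":0,"ty":0,"tz":0,"roll":0},{"claw":0.2,"tx":0,"ty":0,"tz":0,"roll":0},{"claw":0.2,"tx":0,"ty":0,"tz":0,"roll":0},{"claw":0.2,"tx":0,"ty":0,"tz":0,"roll":0}]'
python3 - <<'E'
from h import *
s=state(); t=R.from_rotvec(s["eef_rot"]).as_matrix(); print(s["tcp_pos"],np.degrees(np.arctan2(t[1,1],t[0,1])),s["joints"],s["finger_gap"])
save("scene","s2.png",(150,270,180,320),5)
E
```

```text
time: 4.15
tcp_pos: [0.4241, 0.1543, 0.286]
eef_rot: [0.348, 3.122, 0.0]
ft_force: [-0.5, 0.1, -0.3]
finger_gap: 0.0935
grip_force: 0.0
time: 4.95
tcp_pos: [0.5161, -0.0125, 0.2859]
eef_rot: [0.348, 3.122, 0.0]
ft_force: [0.3, 0.4, 0.4]
finger_gap: 0.0928
grip_force: 0.0
time: 5.75
tcp_pos: [0.5157, -0.0115, 0.1894]
eef_rot: [1.15, 2.923, 0.0]
ft_force: [0.6, -0.1, -0.1]
finger_gap: 0.0931
grip_force: 0.0
time: 6.55
tcp_pos: [0.516, -0.0115, 0.1425]
eef_rot: [1.517, 2.75, 0.001]
ft_force: [0.1, -0.6, 0.8]
finger_gap: 0.0659
grip_force: 0.0
[ 0.51596639 -0.01154222  0.14246539] 32.22528889871634 [-7.17944169e-02 -2.19882040e-01  1.84101844e+00 -2.40553242e-06
  1.51950794e+00 -6.34231473e-01] 0.06590366241281805
```

View pics/s2.png

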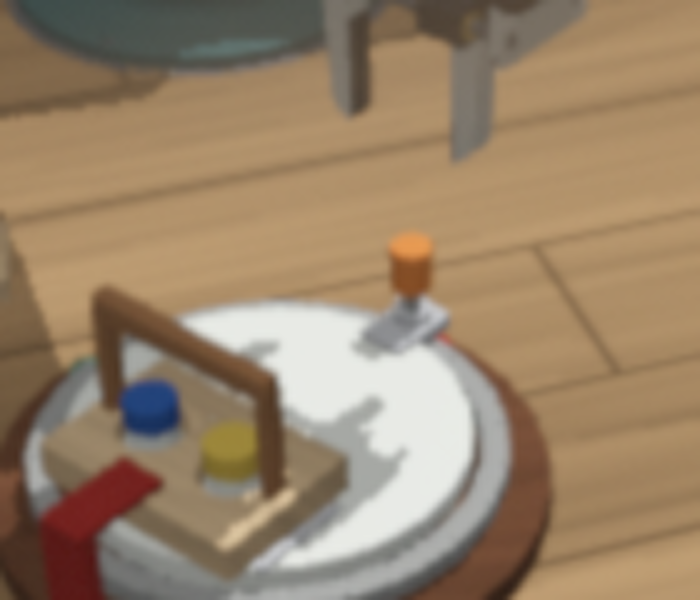

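Fingers hang at (110–155, 350–480) in the crop, centred above the knob at column 411. Now I'll lower and close on it.

```bash
python3 -m creep '[{"claw":0.2,"tx":0,"ty":0,"tz":0.47,"roll":0},{"claw":0.2,"tx":0,"ty":0,"tz":0.47,"roll":0},{"claw":0.2,"tx":0,"ty":0,"tz":0.47,"roll":0},{"claw":0.2,"tx":0,"ty":0,"tz":0.47,"roll":0},{"claw":0.2,"tx":0,"ty":0,"tz":0.47,"roll":0},{"claw":0.2,"tx":0,"ty":0,"tz":0.47,"roll":0},{"claw":0.2,"tx":0,"ty":0,"tz":0.47,"roll":0},{"claw":0.2,"tx":0,"ty":0,"tz":0.47,"roll":0}]'
python3 -m creep '[{"claw":-1,"tx":0,"ty":0,"tz":0,"roll":0},{"claw":-1,"tx":0,"ty":0,"tz":0,"roll":0},{"claw":-1,"tx":0,"ty":0,"tz":0,"roll":0},{"claw":-1,"tx":0,"ty":0,"tz":0,"roll":0},{"claw":-1,"tx":0,"ty":0,"tz":0,"roll":0},{"claw":-1,"tx":0,"ty":0,"tz":0,"roll":0},{"claw":-1,"tx":0,"ty":0,"tz":0,"roll":0},{"claw":-1,"tx":0,"ty":0,"tz":0,"roll":0}]' 35
```

```text
time: 7.4
tcp_pos: [0.5157, -0.0115, 0.0658]
eef_rot: [-1.519, -2.75, 0.0]
ft_force: [-0.2, 0.7, 0.2]
finger_gap: 0.0559
grip_force: 0.0
time: 8.2
tcp_pos: [0.5159, -0.0115, 0.0669]
eef_rot: [1.519, 2.749, 0.0]
ft_force: [-0.5, 0.0, 5.7]
finger_gap: 0.0228
grip_force: 35.0
```

```bash
python3 -m creep '[{"claw":-1,"tx":0,"ty":0,"tz":-0.14,"roll":0},{"claw":-1,"tx":0,"ty":0,"tz":-0.14,"roll":0},{"claw":-1,"tx":0,"ty":0,"tz":-0.14,"roll":0},{"claw":-1,"tx":0,"ty":0,"tz":-0.14,"roll":0},{"claw":-1,"tx":0,"ty":0,"tz":-0.14,"roll":0},{"claw":-1,"tx":0,"ty":0,"tz":-0.14,"roll":0},{"claw":-1,"tx":0,"ty":0,"tz":0,"roll":0},{"claw":-1,"tx":0,"ty":0,"tz":0,"roll":0}]'
python3 - <<'E'
from h import *
print(state()["ft_force"])
save("scene","s3.png",(150,270,180,320),5)
E
```

```text
time: 9.0
tcp_pos: [0.5157, -0.0115, 0.0833]
eef_rot: [1.519, 2.75, 0.0]
ft_force: [1.8, -1.6, -5.7]
finger_gap: 0.0225
grip_force: 35.0
[ 1.81894588 -1.57561268 -5.69484352]
```

View pics/s3.png

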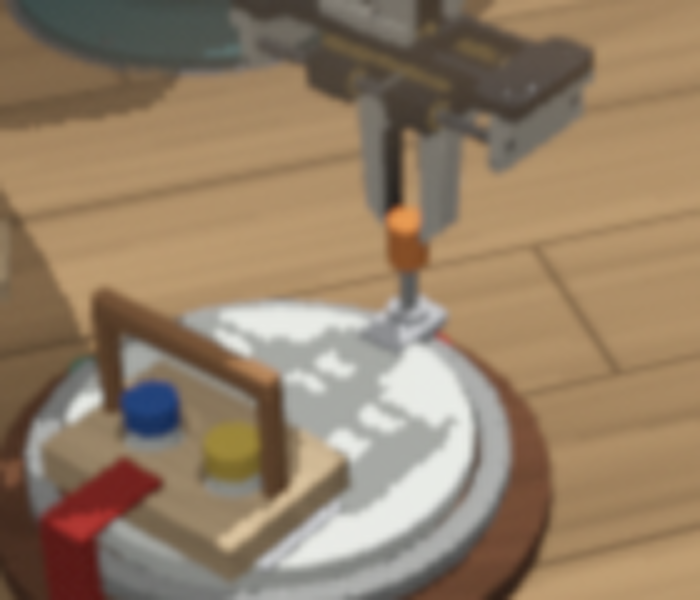

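The knob is up (row 235 → 210 in the crop), but the fingers seem to hold it off-centre along tool x. I'll check by projection.

```bash
python3 - <<'E'
from h import *
f=lambda p:(((proj("scene",p)-[150,180])*5)[::-1]).round()
for p in([.5157,-.0115,.083],[.5157,-.0115,.118],[.5157,-.0115,.090],[.545,-.02,.12]): print(p,f(p))
im=snapshot("scene"); hsv=cv2.cvtColor(im,cv2.COLOR_RGB2HSV)
m=cv2.inRange(hsv,(5,150,100),(18,255,255)); m[:185]=0;m[215:]=0;m[:,:250]=0;m[:,275:]=0
r,c=np.nonzero(m); print(r.min(),r.max(),c.min(),c.max(),(c.mean()-180)*5,(r.mean()-150)*5)
im=snapshot("top"); hsv=cv2.cvtColor(im,cv2.COLOR_RGB2HSV)
m=cv2.inRange(hsv,(8,150,100),(18,255,255)); m[:222]=0;m[245:]=0;m[:,:270]=0;m[:,300:]=0
r,c=np.nonzero(m); print(len(r), r.mean() if len(r) else 0,c.mean() if len(r) else 0)
save("top","t3.png",(190,270,250,330),7)
E
```

```text
[0.5157, -0.0115, 0.083] [408. 264.]
[0.5157, -0.0115, 0.118] [407. 211.]
[0.5157, -0.0115, 0.09] [408. 254.]
[0.545, -0.02, 0.12] [410. 241.]
191 203 258 264 402.46478873239425 238.3098591549296
1 244.0 275.0
```

View pics/t3.png

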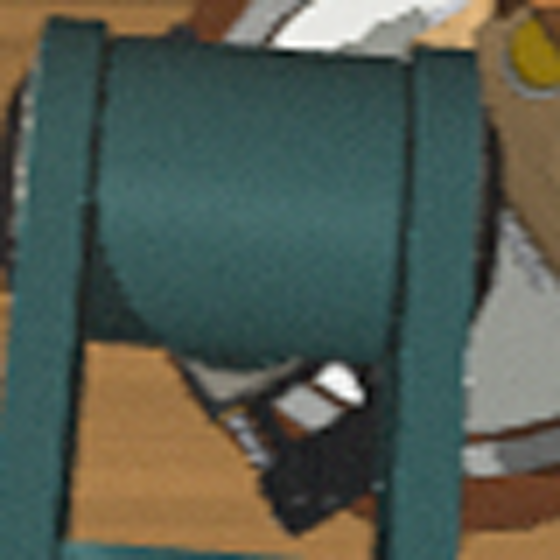

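```bash
python3 - <<'E'
from h import *
print(proj("scene",[.1485,.6585,.19]),proj("scene",[.1485,.6585,.216]))
im=cv2.imread("pics/scene.png")[20:110,360:460]
cv2.imwrite("pics/s0c.png",cv2.resize(im,None,fx=6,fy=6,interpolation=cv2.INTER_CUBIC))
E
```

```text
[ 84.91848301 406.59495949] [ 77.83738063 407.82172167]
```

View pics/s0c.png

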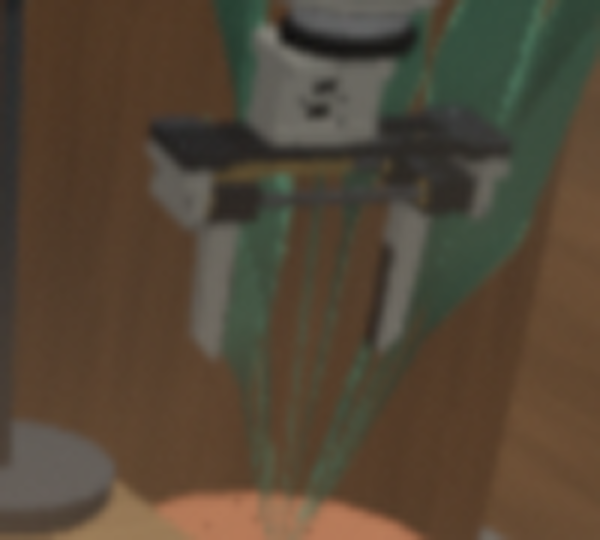

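The visible fingertips sit about 23 mm above the reported TCP, both at the start and here. The fingers therefore hold the knob's upper part firmly, and the 5.7 N of spring load confirms it. Now the first 30° of the turn.

```bash
python3 -m creep '[{"claw":-1,"tx":-0.013,"ty":-0.389,"tz":0,"roll":-0.9375},{"claw":-1,"tx":-0.013,"ty":-0.389,"tz":0,"roll":-0.9375},{"claw":-1,"tx":-0.013,"ty":-0.389,"tz":0,"roll":-0.9375},{"claw":-1,"tx":-0.013,"ty":-0.389,"tz":0,"roll":-0.9375},{"claw":-1,"tx":-0.013,"ty":-0.389,"tz":0,"roll":-0.9375},{"claw":-1,"tx":-0.013,"ty":-0.389,"tz":0,"roll":-0.9375},{"claw":-1,"tx":-0.013,"ty":-0.389,"tz":0,"roll":-0.9375},{"claw":-1,"tx":-0.013,"ty":-0.389,"tz":0,"roll":-0.9375}]'
```

```text
time: 10.0
tcp_pos: [0.4738, -0.057, 0.0834]
eef_rot: [0.751, 3.05, 0.0]
ft_force: [2.0, -1.6, -6.8]
finger_gap: 0.0225
grip_force: 35.0
```

```bash
python3 -m creep '[{"claw":-1,"tx":-0.013,"ty":-0.389,"tz":0,"roll":-0.9375},{"claw":-1,"tx":-0.013,"ty":-0.389,"tz":0,"roll":-0.9375},{"claw":-1,"tx":-0.013,"ty":-0.389,"tz":0,"roll":-0.9375},{"claw":-1,"tx":-0.013,"ty":-0.389,"tz":0,"roll":-0.9375},{"claw":-1,"tx":-0.013,"ty":-0.389,"tz":0,"roll":-0.9375},{"claw":-1,"tx":-0.013,"ty":-0.389,"tz":0,"roll":-0.9375},{"claw":-1,"tx":-0.013,"ty":-0.389,"tz":0,"roll":-0.9375},{"claw":-1,"tx":-0.013,"ty":-0.389,"tz":0,"roll":-0.9375}]'
python3 -m creep '[{"claw":-1,"tx":-0.013,"ty":-0.389,"tz":0,"roll":-0.9375},{"claw":-1,"tx":-0.013,"ty":-0.389,"tz":0,"roll":-0.9375},{"claw":-1,"tx":-0.013,"ty":-0.389,"tz":0,"roll":-0.9375},{"claw":-1,"tx":-0.013,"ty":-0.389,"tz":0,"roll":-0.9375},{"claw":-1,"tx":-0.013,"ty":-0.389,"tz":0,"roll":-0.9375},{"claw":-1,"tx":-0.013,"ty":-0.389,"tz":0,"roll":-0.9375},{"claw":-1,"tx":-0.013,"ty":-0.389,"tz":0,"roll":-0.9375},{"claw":-1,"tx":-0.013,"ty":-0.389,"tz":0,"roll":-0.9375}]'
python3 - <<'E'
from h import *
s=state(); t=R.from_rotvec(s["eef_rot"]).as_matrix(); print(s["tcp_pos"],np.degrees(np.arctan2(t[1,1],t[0,1])),s["joints"],s["ft_force"],s["torque"])
save("scene","s4.png",(150,290,170,310),5/1.2)
E
```

```text
time: 10.8
tcp_pos: [0.4597, -0.117, 0.0831]
eef_rot: [0.063, -3.14, -0.0]
ft_force: [-1.4, -1.4, -4.9]
finger_gap: 0.0225
grip_force: 35.0
time: 11.6
tcp_pos: [0.4773, -0.1765, 0.0828]
eef_rot: [0.872, -3.015, -0.0]
ft_force: [-8.9, -7.3, -4.8]
finger_gap: 0.0222
grip_force: 35.0
[ 0.47727868 -0.17646932  0.08278026] 122.28261607021305 [-4.02933458e-01 -2.01137598e-01  1.92328905e+00 -2.09676917e-03
  1.42198299e+00 -2.53685565e+00] [-8.88651157 -7.27524467 -4.75701134] [-1.44796187  1.58071022 -0.38906951]
```

View pics/s4.png

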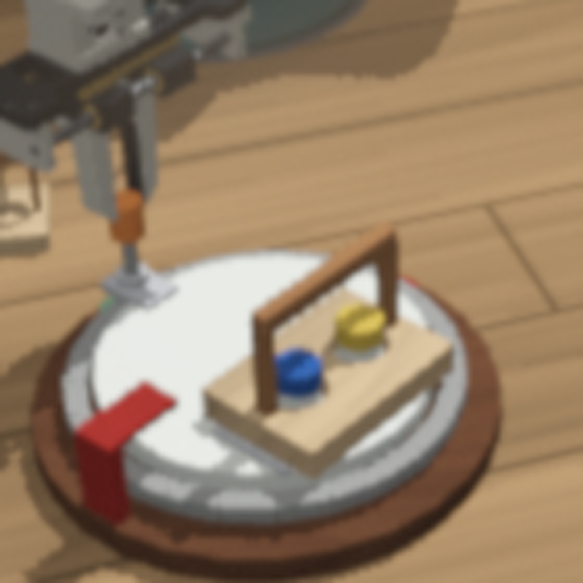

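The turn worked: the carrier is clear of the keeper, which is at (400,120) in the crop, and the ear is at the green mark near (285,135). There is only about 11 N of radial force. I'll lower the plunger while still gripping it to feel for the notch.

```bash
python3 -m creep '[{"claw":-1,"tx":0,"ty":0,"tz":0.06,"roll":0},{"claw":-1,"tx":0,"ty":0,"tz":0.06,"roll":0},{"claw":-1,"tx":0,"ty":0,"tz":0.06,"roll":0},{"claw":-1,"tx":0,"ty":0,"tz":0.06,"roll":0},{"claw":-1,"tx":0,"ty":0,"tz":0.06,"roll":0},{"claw":-1,"tx":0,"ty":0,"tz":0.06,"roll":0},{"claw":-1,"tx":0,"ty":0,"tz":0.06,"roll":0},{"claw":-1,"tx":0,"ty":0,"tz":0.06,"roll":0}]'
```

```text
time: 12.45
tcp_pos: [0.4773, -0.1764, 0.0733]
eef_rot: [0.869, -3.016, 0.001]
ft_force: [-8.2, -8.7, -3.6]
finger_gap: 0.0226
grip_force: 35.0
```

The force is still −3.6 N, which is spring load, so the pin is in the notch. I'll lower further and release.

```bash
python3 -m creep '[{"claw":-1,"tx":0,"ty":0,"tz":0.1,"roll":0},{"claw":-1,"tx":0,"ty":0,"tz":0.1,"roll":0},{"claw":-1,"tx":0,"ty":0,"tz":0.1,"roll":0},{"claw":0.2,"tx":0,"ty":0,"tz":0,"roll":0},{"claw":0.2,"tx":0,"ty":0,"tz":0,"roll":0},{"claw":0.2,"tx":0,"ty":0,"tz":0,"roll":0},{"claw":0.2,"tx":0,"ty":0,"tz":0,"roll":0},{"claw":0.2,"tx":0,"ty":0,"tz":0,"roll":0}]'
python3 -m creep '[{"claw":0.2,"tx":0,"ty":0,"tz":0,"roll":0},{"claw":0.2,"tx":0,"ty":0,"tz":0,"roll":0},{"claw":0.2,"tx":0,"ty":0,"tz":-1,"roll":0},{"claw":0.2,"tx":0,"ty":0,"tz":-1,"roll":0},{"claw":0.2,"tx":0,"ty":0,"tz":-1,"roll":0},{"claw":0.2,"tx":0,"ty":0,"tz":-1,"roll":0},{"claw":0.2,"tx":0,"ty":0,"tz":-1,"roll":0},{"claw":0.2,"tx":0,"ty":0,"tz":-1,"roll":0}]'
python3 -m creep '[{"claw":0.2,"tx":0,"ty":0,"tz":-0.4,"roll":1},{"claw":0.2,"tx":0,"ty":0,"tz":0,"roll":1},{"claw":0.2,"tx":0,"ty":0,"tz":0,"roll":1},{"claw":0.2,"tx":0,"ty":0,"tz":0,"roll":1},{"claw":0.2,"tx":0,"ty":0,"tz":0,"roll":1},{"claw":0.2,"tx":0,"ty":0,"tz":0,"roll":1},{"claw":0.2,"tx":0,"ty":0,"tz":0,"roll":1},{"claw":0.2,"tx":0,"ty":0,"tz":0,"roll":1}]'
python3 -m creep '[{"claw":0.2,"tx":0,"ty":0,"tz":0,"roll":1},{"claw":0.2,"tx":0,"ty":0,"tz":0,"roll":1},{"claw":0.2,"tx":0,"ty":0,"tz":0,"roll":1},{"claw":0.2,"tx":0,"ty":0,"tz":0,"roll":1},{"claw":0.2,"tx":0,"ty":0,"tz":0,"roll":1},{"claw":0.2,"tx":0,"ty":0,"tz":0,"roll":1},{"claw":0.2,"tx":0,"ty":0,"tz":0,"roll":1},{"claw":0.2,"tx":0,"ty":0,"tz":0,"roll":1}]'
python3 - <<'E'
from h import *
s=state(); t=R.from_rotvec(s["eef_rot"]).as_matrix(); print(s["tcp_pos"],np.degrees(np.arctan2(t[1,1],t[0,1])),s["joints"],s["ft_force"])
save("scene","s5.png",(150,290,170,310),5/1.2)
im=snapshot("scene"); hsv=cv2.cvtColor(im,cv2.COLOR_RGB2HSV)
m=cv2.inRange(hsv,(5,150,100),(18,255,255)); m[:180]=0;m[230:]=0;m[:,:185]=0;m[:,215:]=0
r,c=np.nonzero(m); print("knob px",len(r),r.min(),r.max(),r.mean(),c.mean())
for z in(.088,.1,.104): 
    print(z,proj("scene",[.579+.119*np.cos(np.radians(212)),-.113+.119*np.sin(np.radians(212)),z]))
for b in recognise("scene","carrier_bar")+recognise("top","carrier_bar"): print(b)
E
```

```text
time: 13.25
tcp_pos: [0.4786, -0.1755, 0.0679]
eef_rot: [-0.871, 3.018, -0.0]
ft_force: [0.3, 0.5, 0.9]
finger_gap: 0.0547
grip_force: 0.0
time: 14.05
tcp_pos: [0.4784, -0.1756, 0.1886]
eef_rot: [-0.87, 3.019, -0.0]
ft_force: [0.1, -0.6, -0.5]
finger_gap: 0.0557
grip_force: 0.0
time: 14.85
tcp_pos: [0.4785, -0.1756, 0.1957]
eef_rot: [-0.0, 3.142, 0.0]
ft_force: [-0.4, 0.3, -0.1]
finger_gap: 0.0556
grip_force: 0.0
time: 15.65
tcp_pos: [0.4784, -0.1756, 0.1957]
eef_rot: [-0.866, -3.02, -0.0]
ft_force: [-0.5, -0.5, 0.2]
finger_gap: 0.0559
grip_force: 0.0
[ 0.47844238 -0.17556717  0.19573856] 58.008592071954666 [-4.01751212e-01 -2.50809900e-01  1.78062999e+00 -7.33066209e-06
  1.61183816e+00 -1.41419244e+00] [-0.48506665 -0.52523358  0.1600119 ]
knob px 80 201 212 206.3375 200.25
0.088 [205.64671022 199.52541395]
0.1 [202.02931482 199.12802422]
0.104 [200.81465554 198.99458757]
{'point': [237.8, 251.5], 'p': 0.79}
{'point': [312.0, 284.7], 'p': 0.77}
{'point': [201.4, 170.2], 'p': 0.72}
{'point': [208.2, 333.1], 'p': 0.91}
{'point': [304.8, 359.4], 'p': 0.89}
{'point': [136.1, 300.0], 'p': 0.69}
```

View pics/s5.png

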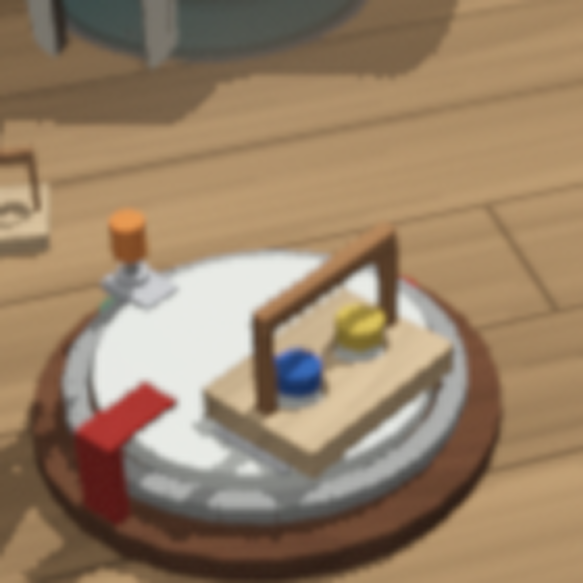

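The plunger is home: the knob's top is back down at (212,128) and the boss gap matches the start. The carrier is seated in the clear, with its bar running from (320,258) to (232,392) in the crop. I'll work out the bar position from these pixels.

```bash
python3 - <<'E'
from h import *
k=6/5*0+25/6
pts=[np.array([150+y/k,170+x/k]) for x,y in((258,320),(392,232))]
P=[unproj("scene",p,.146)[:2] for p in pts]; d=P[1]-P[0]
print(P,"mid",(P[0]+P[1])/2,np.hypot(*d),np.degrees(np.arctan2(d[1],d[0])))
print("model",.579+.055*np.cos(np.radians(32)),-.113+.055*np.sin(np.radians(32)))
im=snapshot("top"); hsv=cv2.cvtColor(im,cv2.COLOR_RGB2HSV)
for nm,lo,hi in(("blue",(100,140,60),(125,255,255)),("yel",(22,130,100),(33,255,255))):
    m=cv2.inRange(hsv,lo,hi); m[:165]=0;m[275:]=0;m[:,:262]=0;m[:,375:]=0
    r,c=np.nonzero(m); print(nm,len(r), unproj("top",(r.mean(),c.mean()),.092) if len(r) else "")
for b in regions_of("top","carrier_bar"):
    r,c=np.nonzero(b["pixels"]); print(b["p"],b["point"],len(r),cv2.minAreaRect(np.c_[c,r].astype(np.float32)))
print("tcp proj",proj("scene",state()["tcp_pos"]))
t=np.array([.6256,-.0839])-state()["tcp_pos"][:2]
M=R.from_rotvec(state()["eef_rot"]).as_matrix(); print("tool xy",M[:2,:2].T@t)
E
```

```text
[array([ 0.66794725, -0.1361541 ]), array([ 0.61321277, -0.03733328])] mid [ 0.64058001 -0.08674369] 0.11296644667673768 118.9810167237847
model 0.6256426452886034 -0.08385444046717373
blue 31 [ 0.63632961 -0.11240133  0.092     ]
yel 42 [ 0.60752326 -0.06453109  0.092     ]
0.76 [137.4, 301.8] 514 ((298.9600524902344, 137.95413208007812), (27.84912872314453, 19.091882705688477), 22.380136489868164)
0.71 [201.6, 307.8] 1238 ((307.67559814453125, 199.79080200195312), (30.37730598449707, 46.3579216003418), 61.26020431518555)
0.38 [222.9, 299.3] 3496 ((309.6763916015625, 218.23291015625), (84.02648162841797, 93.72978210449219), 10.060689926147461)
tcp proj [171.71923545 196.01883696]
tool xy [-0.07695223  0.15534913]
```

```bash
python3 - <<'E'
from h import *
im=snapshot("scene"); hsv=cv2.cvtColor(im,cv2.COLOR_RGB2HSV)
ax=np.array([.579,-.113]);u=np.array([np.cos(np.radians(32)),np.sin(np.radians(32))]);v=np.array([-u[1],u[0]])
for nm,lo,hi,t in(("blue",(100,140,60),(125,255,255),-.028),("yel",(22,120,90),(33,255,255),.028)):
    m=cv2.inRange(hsv,lo,hi); m[:200]=0;m[260:]=0;m[:,:225]=0;m[:,280:]=0
    r,c=np.nonzero(m); print(nm,len(r),r.mean(),c.mean(),unproj("scene",(r.mean(),c.mean()),.09),"model",proj("scene",[*(ax+.055*u+t*v),.09]))
for t in(-.055,.055): print("bar end top model",proj("scene",[*(ax+.055*u+t*v),.146]), (proj("scene",[*(ax+.055*u+t*v),.146])-[150,170])*25/6)
# wooden bar pixels: dark brown in scene, fit line
m=cv2.inRange(hsv,(5,90,40),(16,255,170)); m[:195]=0;m[236:]=0;m[:,:230]=0;m[:,:]=m; m[:,268:]=0
for col in(236,240,244,248,252,256,260):
    print(col,np.nonzero(m[:,col])[0])
E
```

```text
blue 75 239.10666666666665 241.0 [ 0.65330684 -0.11167007  0.09      ] model [235.62844622 241.08159732]
yel 100 228.05 255.99 [ 0.62425319 -0.06333788  0.09      ] model [224.69495065 255.54782606]
bar end top model [223.06478181 232.69603037] [304.43659087 261.23345988]
bar end top model [202.01348428 261.97044533] [216.72285115 383.21018889]
236 [223 224 225 226 227]
240 [208 221 222 223 224]
244 [207 208 218 219 220 221 222]
248 [207 215 216 217 218 219]
252 [206 213 214 215 216]
256 [205 206 210 211 212 213]
260 [207 208 209 210 211 212]
```

The two cameras disagree by about 12 mm in x, so I'll hover above the bar and check the alignment before descending.

```bash
python3 -m creep '[{"claw":0.2,"tx":-0.5,"ty":0.98,"tz":0,"roll":0},{"claw":0.2,"tx":-0.5,"ty":0.98,"tz":0,"roll":0},{"claw":0.2,"tx":-0.5,"ty":0.98,"tz":0,"roll":0},{"claw":0.2,"tx":-0.5,"ty":0.98,"tz":0,"roll":0},{"claw":0.2,"tx":-0.5,"ty":0.98,"tz":0,"roll":0},{"claw":0.2,"tx":-0.5,"ty":0.98,"tz":0,"roll":0},{"claw":0.2,"tx":-0.5,"ty":0.98,"tz":0,"roll":0},{"claw":0.2,"tx":-0.5,"ty":0.98,"tz":0,"roll":0}]'
python3 -m creep '[{"claw":0.2,"tx":0,"ty":0,"tz":0.2,"roll":0.96},{"claw":0.2,"tx":0,"ty":0,"tz":0.2,"roll":0.96},{"claw":0.2,"tx":0,"ty":0,"tz":0.2,"roll":0.96},{"claw":0.2,"tx":0,"ty":0,"tz":0.2,"roll":0.96},{"claw":0.2,"tx":0,"ty":0,"tz":0.2,"roll":0.96},{"claw":0.2,"tx":0,"ty":0,"tz":0.2,"roll":0.96},{"claw":0.2,"tx":0,"ty":0,"tz":0.2,"roll":0.96},{"claw":0.2,"tx":0,"ty":0,"tz":0,"roll":0}]'
python3 - <<'E'
from h import *
s=state(); t=R.from_rotvec(s["eef_rot"]).as_matrix(); print(s["tcp_pos"],np.degrees(np.arctan2(t[1,1],t[0,1])))
save("scene","s6.png",(140,260,190,310),5)
print((proj("scene",s["tcp_pos"])-[140,190])[::-1]*5)
for y in(-.028,.028): print(((proj("scene",s["tcp_pos"]+t[:,1]*y)-[140,190])[::-1]*5))
E
```

```text
time: 16.8
tcp_pos: [0.6299, -0.084, 0.1956]
eef_rot: [-0.86, -3.022, 0.0]
ft_force: [-0.6, 0.4, 0.1]
finger_gap: 0.0559
grip_force: 0.0
time: 17.6
tcp_pos: [0.6289, -0.0845, 0.1671]
eef_rot: [-1.54, -2.737, 0.001]
ft_force: [-0.2, -0.1, -0.2]
finger_gap: 0.0559
grip_force: 0.0
[ 0.62891852 -0.08450875  0.16707378] 31.269311332877322
[288.25103773 330.24917921]
[245.28553369 309.09644822]
[332.2977955  351.93423189]
```

View pics/s6.png

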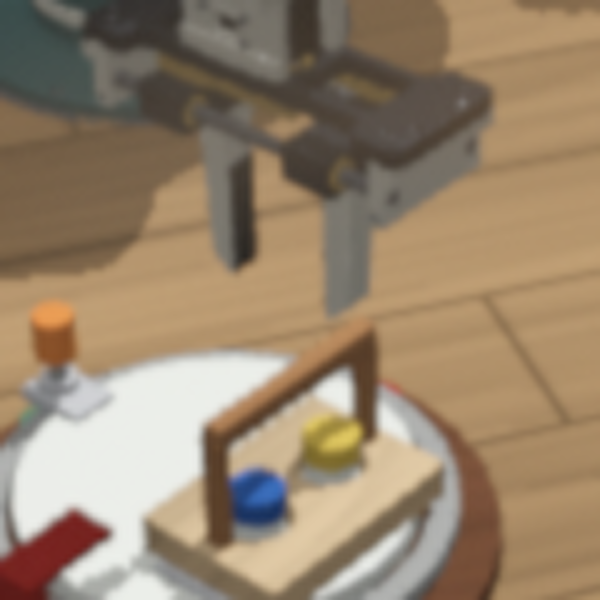

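The fingers at (268,238) and (316,345) straddle the bar, which runs from (432,212) to (330,370), with matching mid-columns of 292 and 291. I'll descend and close gently with 3 N first.

```bash
python3 -m creep '[{"claw":0.2,"tx":0,"ty":0,"tz":0.44,"roll":0},{"claw":0.2,"tx":0,"ty":0,"tz":0.44,"roll":0},{"claw":0.2,"tx":0,"ty":0,"tz":0.44,"roll":0},{"claw":0.2,"tx":0,"ty":0,"tz":0.44,"roll":0},{"claw":0.2,"tx":0,"ty":0,"tz":0.44,"roll":0},{"claw":0.2,"tx":0,"ty":0,"tz":0.44,"roll":0},{"claw":0.2,"tx":0,"ty":0,"tz":0.44,"roll":0},{"claw":0.2,"tx":0,"ty":0,"tz":0.44,"roll":0}]' 3
python3 -m creep '[{"claw":-0.2,"tx":0,"ty":0,"tz":0,"roll":0},{"claw":-0.2,"tx":0,"ty":0,"tz":0,"roll":0},{"claw":-0.2,"tx":0,"ty":0,"tz":0,"roll":0},{"claw":-0.4,"tx":0,"ty":0,"tz":0,"roll":0},{"claw":-0.4,"tx":0,"ty":0,"tz":0,"roll":0},{"claw":-0.5,"tx":0,"ty":0,"tz":0,"roll":0},{"claw":-0.5,"tx":0,"ty":0,"tz":0,"roll":0},{"claw":-0.5,"tx":0,"ty":0,"tz":0,"roll":0}]'
python3 - <<'E'
from h import *
f=[];
for i in range(4): 
    recognise("scene","pot_blue") if 0 else snapshot("scene"); s=state(); f.append(s["ft_force"])
t=R.from_rotvec(s["eef_rot"]).as_matrix(); print("tool force",t.T@np.mean(f,0),s["finger_gap"],s["grip_force"])
E
```

```text
time: 18.45
tcp_pos: [0.6291, -0.0845, 0.0966]
eef_rot: [-1.54, -2.738, 0.0]
ft_force: [0.1, -0.4, 0.9]
finger_gap: 0.0558
grip_force: 0.0
time: 19.25
tcp_pos: [0.6291, -0.0846, 0.0974]
eef_rot: [1.54, 2.738, 0.0]
ft_force: [0.1, -0.4, -0.0]
finger_gap: 0.0232
grip_force: 0.0
tool force [-0.06628668 -0.29408395  0.23461844] 0.02314820115318823 0.0
```

```bash
python3 -m creep '[{"claw":-0.6,"tx":0,"ty":0,"tz":0,"roll":0},{"claw":-0.6,"tx":0,"ty":0,"tz":0,"roll":0},{"claw":-0.65,"tx":0,"ty":0,"tz":0,"roll":0},{"claw":-0.65,"tx":0,"ty":0,"tz":0,"roll":0},{"claw":-0.7,"tx":0,"ty":0,"tz":0,"roll":0},{"claw":-0.7,"tx":0,"ty":0,"tz":0,"roll":0},{"claw":-0.9,"tx":0,"ty":0,"tz":0,"roll":0},{"claw":-0.9,"tx":0,"ty":0,"tz":0,"roll":0}]'
python3 - <<'E'
from h import *
f=[]
for i in range(4): snapshot("scene"); s=state(); f.append(s["ft_force"])
t=R.from_rotvec(s["eef_rot"]).as_matrix(); print("tool force",t.T@np.mean(f,0),s["finger_gap"],s["grip_force"])
E
```

```text
time: 20.25
tcp_pos: [0.629, -0.0847, 0.0974]
eef_rot: [-1.54, -2.738, 0.001]
ft_force: [-2.4, -1.0, 1.2]
finger_gap: 0.0121
grip_force: 3.0
tool force [ 0.22204311 -2.52068061 -2.13101648] 0.011955948120455891 2.999915610998869
```

The bar is held (gap 12 mm). A 2.5 N side push says the bar wants to sit slightly towards −ty, so I'll ease that way.

```bash
python3 -m creep '[{"claw":-1,"tx":0,"ty":-0.05,"tz":0,"roll":0},{"claw":-1,"tx":0,"ty":-0.05,"tz":0,"roll":0},{"claw":-1,"tx":0,"ty":0,"tz":0,"roll":0},{"claw":-1,"tx":0,"ty":0,"tz":0,"roll":0},{"claw":-1,"tx":0,"ty":0,"tz":0,"roll":0},{"claw":-1,"tx":0,"ty":0,"tz":0,"roll":0},{"claw":-1,"tx":0,"ty":0,"tz":0,"roll":0},{"claw":-1,"tx":0,"ty":0,"tz":0,"roll":0}]'
python3 - <<'E'
from h import *
f=[]
for i in range(4): snapshot("scene"); s=state(); f.append(s["ft_force"])
t=R.from_rotvec(s["eef_rot"]).as_matrix(); print("tool force",t.T@np.mean(f,0),s["finger_gap"],s["grip_force"])
E
```

```text
time: 21.25
tcp_pos: [0.6273, -0.0856, 0.0972]
eef_rot: [-1.54, -2.738, 0.0]
ft_force: [0.5, 0.9, -1.0]
finger_gap: 0.0117
grip_force: 3.0
tool force [0.41521084 0.93029744 2.09996734] 0.012409153198256173 3.0001115798950195
```

The side force is near zero now. I'll tighten the grip and lift.

```bash
python3 -m creep '[{"claw":-1,"tx":0,"ty":0,"tz":0,"roll":0},{"claw":-1,"tx":0,"ty":0,"tz":0,"roll":0},{"claw":-1,"tx":0,"ty":0,"tz":0,"roll":0},{"claw":-1,"tx":0,"ty":0,"tz":0,"roll":0},{"claw":-1,"tx":0,"ty":0,"tz":-0.1,"roll":0},{"claw":-1,"tx":0,"ty":0,"tz":-0.2,"roll":0},{"claw":-1,"tx":0,"ty":0,"tz":-0.2,"roll":0},{"claw":-1,"tx":0,"ty":0,"tz":-0.2,"roll":0}]' 40
python3 - <<'E'
from h import *
f=[];q=[]
for i in range(4): snapshot("scene"); s=state(); f.append(s["ft_force"]);q.append(s["torque"])
t=R.from_rotvec(s["eef_rot"]).as_matrix(); print(s["tcp_pos"],"tool force",t.T@np.mean(f,0),t.T@np.mean(q,0),s["finger_gap"],s["grip_force"])
E
```

```text
time: 22.25
tcp_pos: [0.6275, -0.0856, 0.1119]
eef_rot: [1.54, 2.738, 0.0]
ft_force: [0.2, -0.5, -3.5]
finger_gap: 0.0119
grip_force: 40.0
[ 0.62745919 -0.08554829  0.11148589] tool force [-0.04046826  0.09299356  2.33180244] [ 0.03444105 -0.02823296 -0.01426483] 0.011679861380781479 39.9992698431015
```

```bash
python3 -m creep '[{"claw":-1,"tx":0,"ty":0,"tz":-0.3,"roll":0},{"claw":-1,"tx":0,"ty":0,"tz":-0.6,"roll":0},{"claw":-1,"tx":0,"ty":0,"tz":-0.7,"roll":0},{"claw":-1,"tx":0,"ty":0,"tz":-0.7,"roll":0},{"claw":-1,"tx":0,"ty":0,"tz":-0.7,"roll":0},{"claw":-1,"tx":0,"ty":0,"tz":-0.7,"roll":0},{"claw":-1,"tx":0,"ty":0,"tz":-0.4,"roll":0},{"claw":-1,"tx":0,"ty":0,"tz":-0.2,"roll":0}]'
python3 -m creep '[{"claw":-1,"tx":0,"ty":0,"tz":0,"roll":0},{"claw":-1,"tx":0,"ty":0,"tz":0,"roll":0},{"claw":-1,"tx":0,"ty":0,"tz":0,"roll":0},{"claw":-1,"tx":0,"ty":0,"tz":0,"roll":0},{"claw":-1,"tx":0,"ty":0,"tz":0,"roll":0},{"claw":-1,"tx":0,"ty":0,"tz":0,"roll":0},{"claw":-1,"tx":0,"ty":0,"tz":0,"roll":0},{"claw":-1,"tx":0,"ty":0,"tz":0,"roll":0}]'
python3 - <<'E'
from h import *
f=[]
for i in range(6): im=snapshot("scene"); f.append(state()["ft_force"])
print(np.mean(f,0),state()["finger_gap"])
cv2.imwrite("pics/s7.png",cv2.cvtColor(cv2.resize(im[120:270,180:330],None,fx=4,fy=4,interpolation=cv2.INTER_CUBIC),cv2.COLOR_RGB2BGR))
hsv=cv2.cvtColor(im,cv2.COLOR_RGB2HSV); L=[]
for lo,hi in(((100,140,60),(125,255,255)),((22,120,90),(33,255,255))):
    m=cv2.inRange(hsv,lo,hi); m[:140]=0;m[260:]=0;m[:,:215]=0;m[:,300:]=0
    r,c=np.nonzero(m); L.append((len(r),r.mean(),c.mean(),unproj("scene",(r.mean(),c.mean()),.19)))
print(L)
m=cv2.inRange(hsv,(5,150,100),(18,255,255)); m[:180]=0;m[230:]=0;m[:,:185]=0;m[:,215:]=0
r,c=np.nonzero(m); print("knob",len(r),r.mean(),c.mean())
E
```

```text
time: 23.25
tcp_pos: [0.6277, -0.0856, 0.1985]
eef_rot: [1.539, 2.737, 0.001]
ft_force: [0.2, 0.8, -2.7]
finger_gap: 0.0116
grip_force: 40.0
time: 24.05
tcp_pos: [0.6274, -0.0856, 0.1973]
eef_rot: [-1.54, -2.738, 0.0]
ft_force: [-0.3, 0.8, -2.8]
finger_gap: 0.0114
grip_force: 40.0
[ 0.35152487 -0.16390132 -3.17623089] 0.011404280776065659
[(80, np.float64(206.55), np.float64(239.1625), array([ 0.65462832, -0.11258313,  0.19      ])), (107, np.float64(195.37383177570092), np.float64(254.66355140186917), array([ 0.62321215, -0.06431239,  0.19      ]))]
knob 81 206.33333333333334 200.2962962962963
```

With z raised 100 mm, both pots unproject to the same xy as before the lift. That means the carrier is level with its pots seated. The knob is unmoved, and the load of 3.2 N is steady.

```bash
python3 -c "
from bench import hand_in; print(hand_in())"
```

```text
the job is handed in; nothing more can be done
None
```

I've handed the job in: the head is at the green notch with the plunger home, and the carrier with both pots is held level and steady about 10 cm above its seat; no verdict was returned, so I can't confirm it passed.

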